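Find the unlatched cover and slide it open

TASK

The white sample deck has four identical blue covers; three are latched and one is not: that one rocks a little when its flat finger pad is pressed. Press the covers gently with the fingertips to find the one that rocks, then push against its raised step to slide it fully open, away from you. Do not force a latched cover, lift or carry nothing, leave the vials, beaker and timer undisturbed, and finish clear of the deck with the cover lying level.

Things in the scene. Friction and masses are not known exactly. Their poses are not given: they have to be found in the camera images.
- deck: fixed white bench-top sample deck, 180 (x) by 370 (y) by 55 mm high; origin at the centre of its underside, +x to its rear (away from the robot), +y to its left end, z up. Four identical blue covers, 70 mm apart along y, each 100 (x) by 66 mm (y), plate top 68 mm above the worktop, centre at deck x -25 mm when closed. Three are latched and stiff
- place_1 (a point): point fixed on the deck, on the flat finger pad (white lines; 45 mm in x, 66 mm in y), 17 mm in from the near edge of the closed cover in the first (leftmost, +y) place, top face, 68 mm above the worktop; axes as the deck's. At 28 mm beyond it (deck +x) the cover has an upright step 14 mm tall, facing the robot, across the whole cover; push it in deck +x to open
- place_2 (a point): point fixed on the deck, on the flat finger pad (white lines; 45 mm in x, 66 mm in y), 17 mm in from the near edge of the closed cover in the second place, top face, 68 mm above the worktop; axes as the deck's. At 28 mm beyond it (deck +x) the cover has an upright step 14 mm tall, facing the robot, across the whole cover; push it in deck +x to open
- place_3 (a point): point fixed on the deck, on the flat finger pad (white lines; 45 mm in x, 66 mm in y), 17 mm in from the near edge of the closed cover in the third place, top face, 68 mm above the worktop; axes as the deck's. At 28 mm beyond it (deck +x) the cover has an upright step 14 mm tall, facing the robot, across the whole cover; push it in deck +x to open
- place_4 (a point): point fixed on the deck, on the flat finger pad (white lines; 45 mm in x, 66 mm in y), 17 mm in from the near edge of the closed cover in the fourth (rightmost, -y) place, top face, 68 mm above the worktop; axes as the deck's. At 28 mm beyond it (deck +x) the cover has an upright step 14 mm tall, facing the robot, across the whole cover; push it in deck +x to open
- cover_rock (a joint): rocking angle of the one unlatched cover (in any of the four places): 0 level, -0.12 to 0.12 rad, positive = near end (finger pad) down; axis along deck y under the cover's middle, 33 mm beyond the place point. A light spring levels it: about 3 N at the place point tips it to the stop, the pad there about 4 mm lower
- cover_slide (a joint): how far the unlatched cover has slid to the rear (deck +x), 0 closed, 0.060 m fully open at its stop; it slides with about 2 N of friction and stays where it is left
- latched_1_rock (a joint): tilt of one of the three latched covers (place unknown), 0 level, positive = near end down; stiff: 20 N at its place point tips it only about 0.03 rad (1 mm), and it springs back
- latched_2_rock (a joint): tilt of one of the three latched covers (place unknown), 0 level, positive = near end down; stiff: 20 N at its place point tips it only about 0.03 rad (1 mm), and it springs back
- latched_3_rock (a joint): tilt of one of the three latched covers (place unknown), 0 level, positive = near end down; stiff: 20 N at its place point tips it only about 0.03 rad (1 mm), and it springs back
- latched_1_slide (a joint): give of that same latched cover in deck +x, 0 at rest; stiff: 20 N shoves it only about 2 mm, and it springs back
- latched_2_slide (a joint): give of that same latched cover in deck +x, 0 at rest; stiff: 20 N shoves it only about 2 mm, and it springs back
- latched_3_slide (a joint): give of that same latched cover in deck +x, 0 at rest; stiff: 20 N shoves it only about 2 mm, and it springs back
- dark_vial_left: loose brown glass vial with black cap, 22 mm across, 52 mm tall, upright on the left end of the deck, its top 107 mm above the worktop; origin at the centre of its underside
- dark_vial_right: the same kind of loose vial, upright on the right end of the deck
- beaker: loose clear beaker, 66 mm across, 78 mm tall, on the worktop to the left of the deck; origin at the centre of its underside
- timer: loose white bench timer, 62 by 62 by 20 mm, lying on the worktop to the left of the deck; origin at the centre of its underside
Mind the look-alikes: they are no part of the job. Leave any green or turquoise look-alike of the dark_vial_left alone. Several things look just like the beaker: the one meant starts farthest to the robot's left.

How it is judged (in metres and radians):
On the way, in this order (a step that is already met when the one before it is completed fails the run):
1. the unlatched cover is pressed so that it rocks by more than 0.05 rad either way while still closed (slid less than 10 mm) ((value of joint cover_rock above 0.05 rad or value of joint cover_rock below -0.05 rad) and value of joint cover_slide below 0.01 m), for 0.05 s.
2. it is pushed open, at least 53 mm of its 60 mm (value of joint cover_slide above 0.053 m), for 0.1 s.
At the end, for the whole second after the job is handed in: The unlatched cover is open by at least 53 mm of its 60 mm and level again within 0.03 rad; both vials, the beaker and the timer stand within 12 mm of where they were and upright within 0.2 rad (value of joint cover_slide above 0.053 m and value of joint cover_rock between -0.03 and 0.03 rad and distance of each of dark_vial_left, dark_vial_right, beaker, timer from where it was at the start of the episode below 0.012 m and angle between each of dark_vial_left, dark_vial_right, beaker, timer's own z axis and vertical below 0.2 rad); the robot touches nothing.
It fails at once if a latched cover is forced: tipped by more than 0.06 rad or shoved by more than 4 mm (about 40 N) (value of joint any of latched_1_rock, latched_2_rock, latched_3_rock above 0.06 rad or value of joint any of latched_1_rock, latched_2_rock, latched_3_rock below -0.06 rad or value of joint any of latched_1_slide, latched_2_slide, latched_3_slide above 0.004 m or value of joint any of latched_1_slide, latched_2_slide, latched_3_slide below -0.004 m).
It fails at once if a vial, the beaker or the timer is moved by more than 12 mm, lifted or tipped (distance of any of dark_vial_left, dark_vial_right, beaker, timer from where it was at the start of the episode above 0.012 m or angle between any of dark_vial_left, dark_vial_right, beaker, timer's own z axis and vertical above 0.2 rad).
It also fails if it takes over 51 s, if anything falls off the work surface, if the arm or the gripper's body presses on something with over 40 N, if the wrist force passes 120 N, or if a joint passes its speed limit or range.

ROBOT

A 7-joint arm with a two-finger parallel gripper is mounted at the origin on a cart in front of the work surface, level with it; the furniture and walls round the work are solid. World frame = base frame: x ahead of the robot, y to its left, z up, the work surface at z = 0. Lengths are in mm, angles in rad, forces in N, time in s.
With the tool pointing down it reaches from about 400 to 875 mm from the base axis. Payload 19.3 kg.
Tool frame: the origin (TCP) lies at the very end of the fingers, on their centre line; the grasp point (between the pads) lies 19 mm behind it (grip_point_offset is the z of the grasp point in the tool frame, in mm); z points along the fingers, y is the line along which they close (so a half turn about z gives the same grasp; the last joint's range is limited). The gripper opens to 85 mm and grips with 20 to 120 N. Pads are 22 mm wide; open, the fingers measure 114 mm over their backs; the gripper's body (76 mm by 85 mm) begins 54 mm behind the grasp point. The pads swing forward as they close: fully open they stand 13 mm farther back than shut.
Start: joints at [-1.42, 0.521, -0.036, 1.599, 0.021, 1.021, -0.113], TCP at [136.901, 609.814, 231.291] pointing down, gripper open.
Joint ranges: [-2.91, 2.91], [-0.3, 2.13], [-1.5, 1.42], [0.17, 2.43], [-1.26, 4.41], [0.16, 1.93], [-2.52, 2.52]. Speed limits (rad/s): [1.89, 1.89, 2.39, 2.39, 3.01, 3.01, 3.01].

INTERFACE

Orientations are given as a 3x3 rotation matrix whose columns are the frame's x, y, z axes.
In Python, from workcell import movep, movel, goto_joints, open_gripper, clamp, wait, inverse_kinematics, read_state, camera, PlanningError, finish_job, grip_point_offset gives the robot as it stands. Calls block until the motion is done:
- movep(position, orientation): joint-space move of the TCP to a pose.
- movel(position, frame=None, max_speed=150, guard=None): straight line of the TCP; frame=None keeps the orientation; max_speed is the mean speed in mm/s. With guard (N) it stops when the force on the tool has changed by that much, and returns True; else False.
- goto_joints(angles): joint-space move.
- open_gripper() and clamp(): open the fingers fully, or close them until they stop; the grip force is fixed at half the most.
- wait(seconds).
- inverse_kinematics(position, orientation): joint angles nearest the present ones, or None.
- read_state(): the state.
- camera(name): name is "scene" or "top" or "wrist"; returns a dict with "image" (384x512x3 uint8, blue, green, red), "range_z" (384x512 float32, mm along the optical axis (not along the pixel's ray), 0 where there is no reading), "fx", "fy", "cx", "cy" (pixels), "cam_to_world" (4x4, takes a point from camera to world coordinates). Camera axes: x right, y up, looking along -z (the intrinsics and any distortion apply to the point x, -y, -z); pixel columns grow to the right and rows downward; lengths in mm; the calibration is good to about 2 mm. The wrist camera is an equidistant fisheye: a pixel r from the principal point sees the ray r / f radians off the axis. A picture is of the moment at which its call begins.
A pose or a line that the arm cannot do raises PlanningError and nothing moves.
- finish_job(): hands the job in; it is judged then, once.
The state is a dict: "time": time; "qpos": joint angles; "qvel": joint speeds; "joint_efforts": joint torques, N m; "eef_pos": TCP position; "tool_rot": TCP orientation; "ft_force": force on the tool from outside, world axes, zero at the start; "torque": the same for the moment, N m; "finger_gap": finger opening in mm; "gripper_force": force on a finger pad.
Only numpy, scipy, OpenCV 4.12 (cv2) and the standard library are available. Lean on these libraries where they do the work, as an engineer would, in place of code of your own. Each camera call takes 0.05 s, during which the arm holds its last target. There are 200 camera calls.

## Working session

There is one attempt and no reset: what is moved stays moved. The work goes in short steps, each a Python script; the robot and the scene stay as the last script left them, time stands still between calls to the robot, and variables do not carry over. Pictures are saved under pics/ and viewed, at most 10 in all, crops included, and the job is handed in when it is done.

```bash
mkdir -p pics; ls
python3 - <<'E'
from workcell import *
import cv2,numpy as np
for n in("top","scene"):
    c=camera(n); cv2.imwrite(f"pics/{n}0.png",c["image"]); np.savez(f"{n}0.npz",**c)
    print(n,c["fx"],c["cx"],c["cy"],np.round(c["cam_to_world"],3).tolist(),[k for k in c])
s=read_state();print(s["time"],s["eef_pos"],np.round(s["tool_rot"],3),s["ft_force"],grip_point_offset)
E
```

```text
pics
top 398.71213888871733 253.03646498989158 187.2541432617084 [[0.001, 0.996, -0.091, 489.917], [-1.0, -0.002, -0.031, 80.17], [-0.031, 0.091, 0.995, 967.251], [0.0, 0.0, 0.0, 1.0]] ['image', 'range_z', 'fx', 'fy', 'cx', 'cy', 'cam_to_world']
scene 438.7931322105634 248.6413969189594 193.66121056198082 [[0.883, 0.311, -0.35, 249.045], [-0.469, 0.575, -0.671, -536.255], [-0.007, 0.757, 0.654, 720.323], [0.0, 0.0, 0.0, 1.0]] ['image', 'range_z', 'fx', 'fy', 'cx', 'cy', 'cam_to_world']
0.1 [136.84092666 609.54661608 230.78699525] [[-0.976  0.219 -0.   ]
 [ 0.219  0.976 -0.001]
 [-0.    -0.001 -1.   ]] [ 0.32501464 -0.93905967 -0.04533543] -18.700000000000003
```

View pics/top0.png

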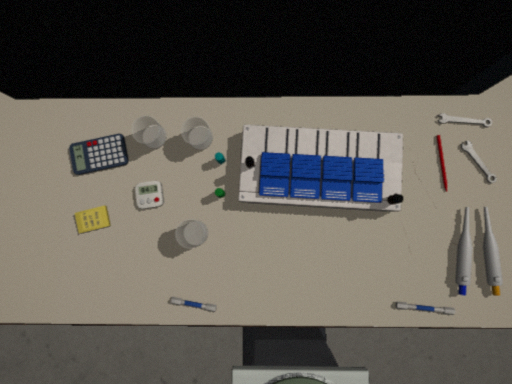

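View pics/scene0.png

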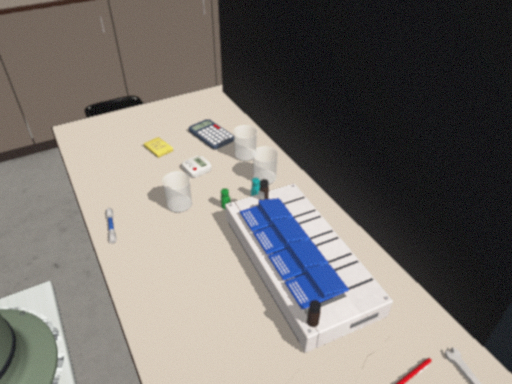

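The top view shows the deck around (240–403, 125–210) with its near side down. The four blue covers are near (274,175), (306,177), (337,179) and (368,181). The dark vials are at (250,162) and (396,199); the second stands close to place 4. The green and turquoise caps at (220,192) and (220,158) are look-alikes to leave alone, and the leftmost beaker is at (150,133).

Next I measure the deck pose.

```bash
cat > h.py <<'E'
import numpy as np,cv2
def rays(c,uv):
    uv=np.asarray(uv,float).reshape(-1,2)
    d=np.c_[(uv[:,0]-c["cx"])/c["fx"],-(uv[:,1]-c["cy"])/c["fy"],-np.ones(len(uv))]
    T=c["cam_to_world"]; return T[:3,3],d@T[:3,:3].T
def plane(c,uv,z):
    o,d=rays(c,uv); return o+d*((z-o[2])/d[:,2])[:,None]
def cloud(c,uv):
    o,d=rays(c,uv); uv=np.asarray(uv,int); return o+d*c["range_z"][uv[:,1],uv[:,0]][:,None]
E
python3 - <<'E'
from h import *
for n in("top","scene"):
    c=np.load(n+"0.npz"); im=c["image"]; hsv=cv2.cvtColor(im,cv2.COLOR_BGR2HSV)
    blue=cv2.inRange(hsv,(105,130,50),(130,255,255))
    blue=cv2.morphologyEx(blue,cv2.MORPH_CLOSE,np.ones((5,5)))
    k,l,st,ce=cv2.connectedComponentsWithStats(blue)
    for i in range(1,k):
        if st[i,4]<150: continue
        v,u=np.nonzero(l==i); P=cloud(c,np.c_[u,v]); 
        r=cv2.minAreaRect(P[:,:2].astype(np.float32))
        print(n,"blue",np.round(ce[i]),"z",np.percentile(P[:,2],[5,25,50,75,95]).round(),"rect",np.round(r[0],1),np.round(r[1],1),round(r[2],2))
    # deck body: every pixel with height 49..61 in the region
    v,u=np.mgrid[0:384,0:512]; uv=np.c_[u.ravel(),v.ravel()]; P=cloud(c,uv)
    m=((P[:,2]>45)&(P[:,2]<64)&(P[:,0]>350)&(P[:,0]<800)).reshape(384,512).astype(np.uint8)
    m=cv2.morphologyEx(m,cv2.MORPH_OPEN,np.ones((3,3)))
    m=m|(blue>0).astype(np.uint8); m=cv2.morphologyEx(m,cv2.MORPH_CLOSE,np.ones((7,7)))
    k,l,st,ce=cv2.connectedComponentsWithStats(m); i=1+st[1:,4].argmax()
    v,u=np.nonzero(l==i); Q=plane(c,np.c_[u,v],55.); r=cv2.minAreaRect(Q[:,:2].astype(np.float32))
    print(n,"deck",r,np.round(cv2.boxPoints(r)).tolist())
    # dark caps
    P3=P.reshape(384,512,3); d=(im.max(2)<60)&(P3[...,2]>80)&(P3[...,2]<120)
    k,l,st,ce=cv2.connectedComponentsWithStats(d.astype(np.uint8))
    for i in range(1,k):
        if st[i,4]>8: print(n,"cap",ce[i].round(),P3[l==i].mean(0).round(1),st[i,4])
E
```

```text
top blue [321. 177.] z [65. 68. 71. 77. 82.] rect [569.5 -43.1] [275.7 163. ] 89.11
top deck ((619.4617919921875, -47.11094665527344), (368.8437805175781, 179.82321166992188), 86.4040298461914) [[518.0, -226.0], [698.0, -237.0], [721.0, 131.0], [541.0, 143.0]]
top cap [250.  84.] [800.2 118.  100.4] 3103
top cap [249. 162.] [624.9 115.  104. ] 70
top cap [396. 199.] [ 543.7 -201.5  101.2] 88
scene blue [295. 253.] z [66. 68. 73. 78. 82.] rect [ 494.4 -250.7] [729.  188.3] 63.81
scene deck ((616.482177734375, -51.0029296875), (374.1923828125, 182.9739227294922), 86.41999053955078) [[513.0, -232.0], [696.0, -243.0], [719.0, 130.0], [537.0, 141.0]]
scene cap [383. 211.] [799.6 -26.4 100.1] 4889
scene cap [263. 184.] [623.  109.2 103.9] 38
scene cap [314. 308.] [ 539.3 -209.4  102.1] 113
```

The deck pose agrees in both views: centre about (618, −49), size 370 × 180 mm, yaw −3.6°. The right vial sits at about deck (−65, −157), which clears cover 4. Now I probe all four pads gently with closed fingers.

```bash
cat >> h.py <<'E'
X=np.array([.99803,-.0627,0]);Y=np.array([.0627,.99803,0]);C=np.array([618.,-49,0])
R=np.c_[-X,Y,[0,0,-1]]
def W(x,y,z): return C+X*x+Y*y+np.array([0,0,z])
E
python3 - <<'E'
from h import *
from workcell import *
clamp()
movep(W(-58,105,160),R)
print(read_state()["time"])
for i,y in enumerate((105,35,-35,-102)):
    movel(W(-58,y,120 if i==0 else 84),max_speed=150)
    if i==0: movel(W(-58,y,84))
    hit=movel(W(-58,y,61),max_speed=12,guard=6); wait(.15)
    s=read_state(); print(i+1,hit,s["eef_pos"].round(2),s["ft_force"].round(1),round(s["time"],2))
    movel(W(-58,y,84),max_speed=100)
print(read_state()["ft_force"])
movel(W(-58,-102,130)); c=camera("scene"); cv2.imwrite("pics/s1.png",cv2.resize(c["image"][170:370,200:420],None,fx=2.5,fy=2.5))
E
```

```text
3.3583
1 True [566.77  59.43  67.48] [-2.1 -0.3 10.1] 5.61
2 True [562.21 -10.39  64.42] [-1.3  1.1  8.1] 8.15
3 True [558.01 -80.29  67.47] [-1.5  0.6 10.2] 10.56
4 True [ 553.79 -147.23   67.47] [-2.2  1.2  9.5] 12.92
[ 0.33625037  0.08336802 -0.63889509]
```

Pads 1, 3 and 4 stopped at 67.5 mm. Pad 2 went down to 64.4 mm, so cover 2 is the one that rocks. Now I push its step.

Run:
```python
from h import *
from workcell import *
def st(t):
    s=read_state(); p=s["eef_pos"]-C; print(t,"deck x,y,z",round(p@X,1),round(p@Y,1),round(p[2],2),s["ft_force"].round(1),round(s["time"],2))
movel(W(-62,35,130)); movel(W(-62,35,72.5),max_speed=80); st("down")
print(movel(W(-20,35,72.5),max_speed=40,guard=10)); st("part")
print(movel(W(32,35,72.5),max_speed=40,guard=10)); wait(.2); st("end")
```

```text
down deck x,y,z -61.8 35.0 72.79 [ 0.2 -0.2  0.2] 15.68
False
part deck x,y,z -20.1 35.0 72.46 [-0.7 -0.1 -1.5] 16.88
True
end deck x,y,z 22.0 35.0 71.94 [-5.3  0.6  4.7] 18.07
```

Run:
```python
from h import *
from workcell import *
movel(W(8,35,73.5),max_speed=60); movel(W(0,35,150)); movel(W(-160,35,200),max_speed=200)
print(read_state()["ft_force"].round(1),read_state()["time"])
c=camera("top"); cv2.imwrite("pics/t2.png",cv2.resize(c["image"][110:220,215:425],None,fx=3.5,fy=3.5))
c0=np.load("top0.npz")
for c_ in(c0,c):
    h=cv2.cvtColor(c_["image"],cv2.COLOR_BGR2HSV); b=cv2.inRange(h,(105,130,50),(130,255,255))
    v,u=np.nonzero(b); P=cloud(c_,np.c_[u,v])-C; x,y=P@X,P@Y
    for yc in(105,35,-35,-105):
        m=(abs(y-yc)<20)&(abs(x)<120); print(yc,np.percentile(x[m],[1,99]).round(1),np.percentile(P[m,2],[5,50,95]).round(1))
```

```text
[-0.4  0.4 -0.9] 20.1083
105 [-71.2  24.8] [66.7 73.  83. ]
35 [-71.1  25.1] [66.7 72.9 82.5]
-35 [-70.9  25.1] [66.5 72.6 82.6]
-105 [-70.7  25.3] [66.3 72.9 82.1]
105 [-71.3  25. ] [66.6 73.2 82.8]
35 [-43.2  85. ] [65.9 72.8 82.6]
-35 [-71.5  25. ] [66.3 72.9 82.6]
-105 [-62.7  25. ] [66.6 73.9 82.5]
```

View pics/t2.png

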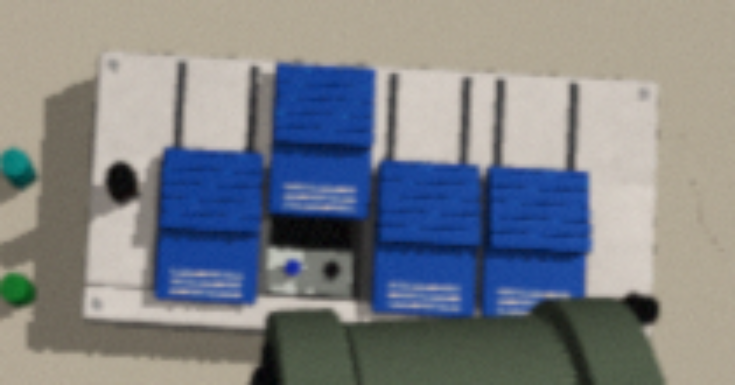

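The picture shows cover 2 at (322,140) slid 60 mm to the rear: its far edge went from 25 to 85 mm and it lies level. The vials at (120,182) and (640,308) are still in place, and the arm is clear of the deck.

```bash
python3 -c "
from workcell import *
print(finish_job())"
```

```text
the job is handed in; nothing more can be done
None
```

Cover 2 (second from the left) was the one that rocked; I slid it open the full 60 mm (by camera), left it level with the arm clear of the deck, and handed the job in at about 20 s, though no verdict was returned.

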